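# Angle a length of profile past the post into the stop bay

### The arm

A 6-joint arm with a two-finger parallel gripper is mounted at the origin on a cart in front of the work surface, level with it; the furniture and walls round the work are solid. World frame = base frame: x ahead of the robot, y to its left, z up, the work surface at z = 0. Lengths are in m, angles in rad, forces in N, time in s.
With the tool pointing down it reaches from about 0.35 to 0.875 m from the base axis. Payload 15.5 kg.
Tool frame: the origin (TCP) lies at the very end of the fingers, on their centre line; the grasp point (between the pads) lies 19 mm behind it; z points along the fingers, y is the direction in which the jaws open and shut (so a half turn about z gives the same grasp; the last joint's range is limited). The gripper opens to 85 mm and grips with 20 to 120 N. Pads are 22 mm wide; open, the fingers measure 114 mm over their backs; the gripper's body (76 mm by 85 mm) begins 54 mm behind the grasp point. The pads swing forward as they close: fully open they stand 13 mm farther back than shut.
Start: joints at [-1.272, 0.494, 1.345, -0, 1.302, -0.096], TCP at [0.24, -0.577, 0.231] pointing down, gripper open.
Joint ranges: [-2.91, 2.91], [-0.82, 2.16], [0.22, 2.67], [-1.22, 4.37], [0.12, 2.79], [-3.08, 3.08]. Speed limits (rad/s): [1.89, 1.89, 2.57, 3.01, 3.01, 3.01].

### API

Orientations are given as a unit quaternion [x, y, z, w].
In Python, from bench import * gives the robot as it stands.
- The arm moves only by the shell command python3 -m pendant 'ROWS' [OPENING] [FORCE]. ROWS is JSON, one flat list of numbers, 4 for each row, row after row: the shift along the world's x, y, z in m, then the turn about the world's z in rad. A call has 1 to 10 rows; each row is the pose to reach, as a shift and turn from the pose measured when the call began; what a row does not reach only later rows make up. A row lasts 1/12 s, in which the tool goes at most 41.7 mm and 7.16 degrees, less where a joint would pass 70% of its speed; a pose out of reach is approached as far as the arm can. A call with a gripper value outside its range is refused whole. OPENING is the opening, from 0 (shut) to 1 (fully open), set as the call begins (- or left out, the last holds). The fingers move at their own pace and stop on an object; FORCE is the grip in N (left out, the last holds). Time passes only in rows, so rows that repeat a pose let the fingers close. It gives the time, the measured TCP pose, the force and the opening at its end, in the units of the state.
- get_obs(): the state, without advancing time (a new reading comes with each control period).
- get_image(name): name is "scene" or "top" or "wrist"; returns the picture (420x560x3 uint8, blue, green, red); there is no depth.
- camera_info(name): a dict with "camera_matrix" (3x3 intrinsics, pixels), "rvec" (rotation vector, rad) and "tvec" (3), from world to camera coordinates, as OpenCV has them; the wrist camera has in their place "tool_from_camera" (4x4, takes a point from camera to tool coordinates, whose origin is the TCP and whose axes are the flange's). Camera axes: x right, y down, z forward; pixel columns grow to the right and rows downward; lengths in m; the calibration is good to about 2 mm. A picture is of the moment at which its call begins: read the wrist's pose just before it. camera_info takes no time and is no camera call.
- close_job(): hands the job in, once; it reports no verdict.
The state is a dict: "time_s": time; "qpos": joint angles; "qd": joint speeds; "tau": joint torques, N m; "ee_pos": TCP position; "tool_rot": TCP orientation; "contact_force": force on the tool from outside, world axes, zero at the start; "wrist_torque": the same for the moment, N m; "opening": finger opening in m.
Only numpy, scipy, OpenCV 4.12 (cv2) and the standard library are available. Lean on these libraries where they do the work, as an engineer would, in place of code of your own. Each camera call takes 0.05 s, during which the arm holds its last target. There are 200 camera calls.

### The job

Push the loose length of slotted aluminium profile into the stop bay with the fingertips: work its left end in behind the post first, then swing the right end in, until it lies flat along the back fence between the two cheeks. Slide it along the bench all the way, do not lift or tip it, and leave the other small things where they are.

Things in the scene. Friction and masses are not known exactly. Their poses are not given: they have to be found in the camera images.
- profile: loose slotted aluminium profile, a square bar 30 x 200 x 30 mm, 0.25 to 0.5 kg, lying on the bench (friction about 0.6) in front and to the right of the bay. Origin: centre of its underside. Its long axis is its y, +y towards its left end; x across it, away from the robot. It slides freely and may be pushed on any side or end face, up to 30 mm high
- left_end (a point): centre of the profile's left end face, 100 mm along +y from the middle, 15 mm above its underside (the end that goes in first, behind the post)
- right_end (a point): centre of the profile's right end face, 100 mm along -y from the middle, 15 mm above its underside
- bay: fixed grey steel bay open to the robot: back fence, a cheek at each end, all 26 mm high, 12 thick; no floor. Origin: on the bench at the fence's inner face (plane x = 0); x points into the fence, away from the robot, y along it to the left. Cheeks' inner faces: left y = +115 mm, right y = -135; both reach out to x = -50. Foot flange behind, to x = +41. Profile home: its middle at x = -15 mm
- stop_post: fixed upright steel post, 20 mm in diameter, 45 mm high, before the bay's mouth: its axis 80 mm in front of the fence (70 mm clear between them) and 40 to 55 mm to the left of the bay's origin. Origin: centre of its foot. The profile cannot go straight in past it, only at an angle
- tape_blk: black tape roll lying flat, 68 mm across, 20 mm high, behind the bay's fence; a bystander, to be left alone. Origin: centre of its underside
- knob_cap_0: small round knob cap, 23 mm across, 16 mm high, on the right bench; a bystander, to be left alone. Origin: centre of its underside
- knob_cap_1: second small round knob cap, 23 mm across, 16 mm high, on the right bench; a bystander, to be left alone. Origin: centre of its underside
- knob_cap_2: third small round knob cap, 23 mm across, 16 mm high, beside the post, between it and the left cheek's front end; a bystander, to be left alone. Origin: centre of its underside
- block_gauge: pale metal gauge block with a notch, 25 x 60 x 16 mm, near the bench's front edge, right of the profile; a bystander, to be left alone. Origin: centre of its underside
- tweezers: steel tweezers, 120 mm long, 10 mm high, lying in front of the test fixture, right of the profile; a bystander, to be left alone. Origin: centre of its underside

How it is judged:
By the outcome, as a careful person would: the job done as asked, in the order asked, and still so for the second after the job is handed in, with the robot touching nothing.
It also fails if it takes over 64 s, if anything falls off the work surface, if the arm or the gripper's body presses on something with over 40 N, if the wrist force passes 120 N, or if a joint passes its speed limit or range.

## Working session

There is one attempt and no reset: what is moved stays moved. The work goes in short steps, Python scripts to look and compute and a shell command to move; the robot and the scene stay as the last step left them, time stands still between calls to the robot, and variables do not carry over. Pictures are saved under pics/ and viewed, about 8 in all and at most 12, crops included, and the job is handed in when it is done.

```bash
ls; mkdir -p pics; python3 - <<'E'
from bench import *
import cv2
for n in("scene","top"):
    cv2.imwrite(f"pics/{n}0.png",get_image(n)); print(camera_info(n))
o=get_obs();print(o)
E
```

```text
pics
{'camera_matrix': array([[430.11561614,   0.        , 282.09131905],
       [  0.        , 430.11561614, 214.54161942],
       [  0.        ,   0.        ,   1.        ]]), 'rvec': array([ 1.15416252, -2.31183874,  1.04206536]), 'tvec': array([0.52885144, 0.27386044, 0.82686996])}
{'camera_matrix': array([[459.18344332,   0.        , 270.80491743],
       [  0.        , 459.18344332, 217.55310027],
       [  0.        ,   0.        ,   1.        ]]), 'rvec': array([ 2.17391356, -2.14232479,  0.12327871]), 'tvec': array([0.23036758, 0.56784233, 1.07424849])}
{'time_s': 0.1, 'qpos': array([-1.27250394e+00,  4.94132260e-01,  1.34605581e+00,  2.98991044e-05,
        1.30247957e+00, -9.54851948e-02]), 'qd': array([-1.28501131e-03, -1.17837780e-03,  2.38776341e-05, -1.70781581e-04,
        3.35927649e-04, -4.95777578e-04]), 'tau': array([ 1.58186835e-03, -8.83585453e+01, -3.84562361e+01, -1.73220610e-04,
        5.21247988e-03, -5.48288199e-05]), 'ee_pos': array([ 0.23972886, -0.57686073,  0.23075743]), 'tool_rot': array([ 9.80680570e-01,  1.95615261e-01, -4.00720191e-05, -5.36192095e-04]), 'contact_force': array([0.82392524, 0.62783961, 0.25075681]), 'wrist_torque': array([ 0.02623912, -0.00292424, -0.00991793]), 'opening': 0.08560095884852184}
```

View pics/top0.png

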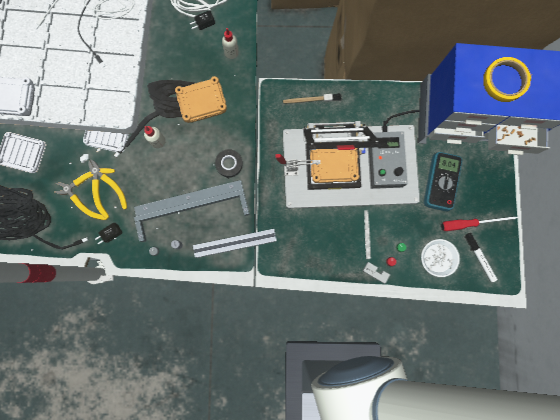

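View pics/scene0.png

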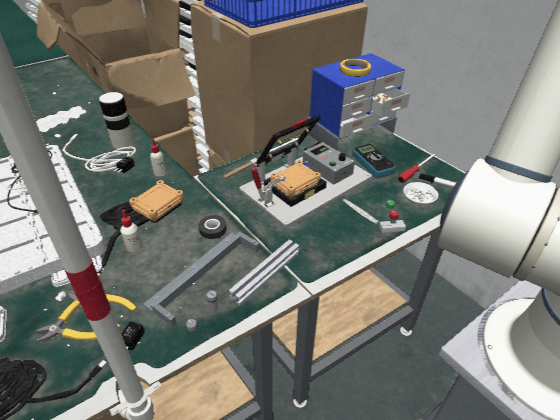

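The top view shows the bay with its fence running (135,210) to (243,185), the profile from (193,247) to (276,236), the post at about (175,243) and knob_cap_2 at (153,251). The pole is at about (100,268). I'll turn these into coarse positions first, then look with the wrist camera.

```bash
cat > h.py <<'E'
from bench import *
import cv2, numpy as np
from scipy.spatial.transform import Rotation as R
def cam(n):
    c=camera_info(n);K=c["camera_matrix"]
    if n=="wrist":
        o=get_obs();T=np.eye(4);T[:3,:3]=R.from_quat(o["tool_rot"]).as_matrix();T[:3,3]=o["ee_pos"]
        W=T@c["tool_from_camera"];return K,W[:3,:3],W[:3,3]
    r=cv2.Rodrigues(c["rvec"])[0];return K,r.T,-r.T@np.ravel(c["tvec"])
def ray(C,px,z):
    K,r,t=C;px=np.atleast_2d(px).astype(float)
    d=(r@np.linalg.inv(K)@np.c_[px,np.ones(len(px))].T).T
    return (t+d*((z-t[2])/d[:,2])[:,None])[:,:2]
def proj(C,P):
    K,r,t=C;p=(K@(r.T@(np.atleast_2d(P)-t).T)).T;return p[:,:2]/p[:,2:]
E
python3 - <<'E'
from h import *
C=cam("top");print(C[2])
print("prof",ray(C,[[193,244],[274,230],[276,238],[195,255]],.03).round(3).tolist())
print("fence front-ish",ray(C,[[137,217],[240,190],[135,210],[240,181],[143,240],[248,213]],.026).round(3).tolist())
print("post,knob",ray(C,[175,243],.045).round(3),ray(C,[153,251],.016).round(3))
c=cam("wrist");print("wristcam",c[2],c[1][:,2],c[0][0,0], camera_info("wrist")["tool_from_camera"].round(3).tolist())
im=cv2.imread("pics/top0.png")[160:290,80:300];cv2.imwrite("pics/topc.png",cv2.resize(im,None,fx=3.6,fy=3.6,interpolation=cv2.INTER_CUBIC))
E
```

```text
[0.43333051 0.23275533 1.13471299]
prof [[0.498, 0.425], [0.535, 0.231], [0.515, 0.225], [0.472, 0.419]]
fence front-ish [[0.562, 0.564], [0.632, 0.315], [0.579, 0.57], [0.655, 0.316], [0.506, 0.547], [0.576, 0.294]]
post,knob [[0.499 0.465]] [[0.48  0.524]]
wristcam [ 0.30418083 -0.55033679  0.37374559] [-0.25174326 -0.10303657 -0.96229351] 364.80463437846436 [[0.0, -0.962, -0.272, 0.07], [1.0, 0.001, -0.0, 0.0], [0.001, -0.272, 0.962, -0.143], [0.0, 0.0, 0.0, 1.0]]
```

View pics/topc.png

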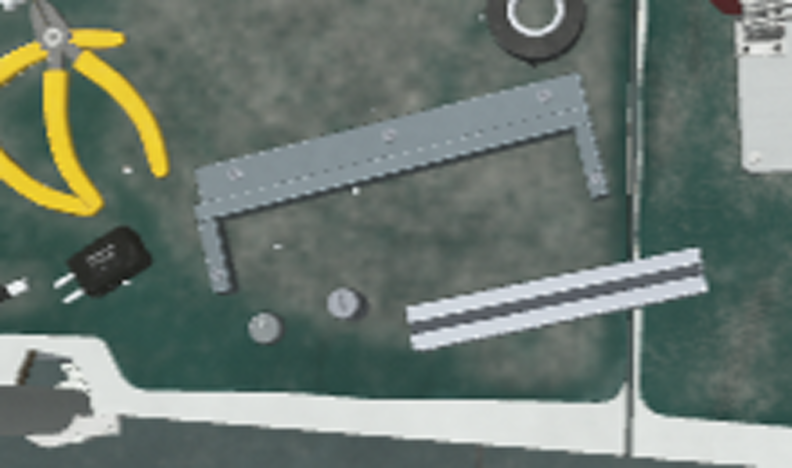

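```bash
python3 -m pendant '[0.12,0.34,0.06,0,0.12,0.34,0.06,0,0.12,0.34,0.06,0,0.12,0.34,0.06,0,0.12,0.34,0.06,0,0.12,0.34,0.06,0,0.12,0.34,0.06,0,0.12,0.34,0.06,0,0.12,0.34,0.06,0,0.12,0.34,0.06,0]' 0 20; python3 -m pendant '[0.12,0.34,0,0,0.12,0.34,0,0,0.12,0.34,0,0,0.12,0.34,0,0,0.12,0.34,0,0,0.12,0.34,0,0,0.12,0.34,0,0,0.12,0.34,0,0,0.12,0.34,0,0,0.12,0.34,0,0]'
python3 -m pendant '[0.1,0.34,0,0,0.1,0.34,0,0,0.1,0.34,0,0,0.1,0.34,0,0,0.1,0.34,0,0,0.1,0.34,0,0,0.1,0.34,0,0,0.1,0.34,0,0,0.1,0.34,0,0,0.1,0.34,0,0]'
python3 - <<'E'
from h import *
C=cam("wrist");im=get_image("wrist");cv2.imwrite("pics/w1.png",im);o=get_obs()
np.savez("w1.npz",K=C[0],r=C[1],t=C[2]);print(o["qpos"],o["time_s"],C[2])
E
```

```text
time_s: 0.93
ee_pos: [0.3607, -0.2323, 0.2916]
tool_rot: [0.98, 0.197, 0.0, -0.001]
contact_force: [-0.6, -1.3, 0.5]
opening: 0.0
time_s: 1.77
ee_pos: [0.482, 0.1121, 0.2912]
tool_rot: [0.98, 0.199, 0.001, -0.001]
contact_force: [-1.4, -1.4, -0.3]
opening: -0.0001
time_s: 2.6
ee_pos: [0.5824, 0.4562, 0.2893]
tool_rot: [0.98, 0.2, 0.0, -0.002]
contact_force: [1.0, 1.1, -0.7]
opening: -0.0001
[0.58033474 0.62683819 0.93676704 0.00223575 1.57678877 1.74830931] 2.65 [0.64654965 0.48296813 0.43235301]
```

View pics/w1.png

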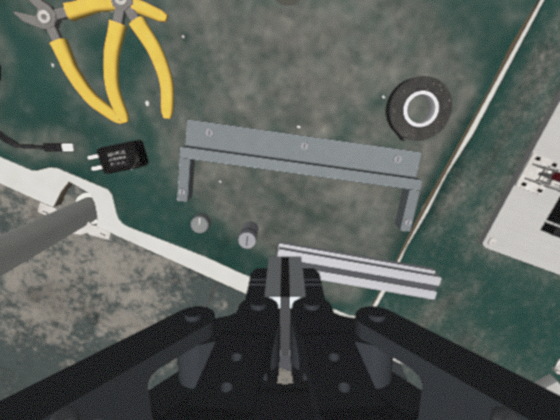

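The wrist view shows the fence top from (187,150) to (420,183), the cheeks ending at (182,200) and (406,230), the post top at (247,240) and knob_cap_2 at (200,224). The profile lies from (280,248) to (438,290). I'll zoom in for edge pixels.

```bash
python3 - <<'E'
import cv2
im=cv2.imread("pics/w1.png")[135:310,170:450];cv2.imwrite("pics/w1c.png",cv2.resize(im,None,fx=2.857,fy=2.857,interpolation=cv2.INTER_CUBIC))
E
```

```text
(no output)
```

View pics/w1c.png

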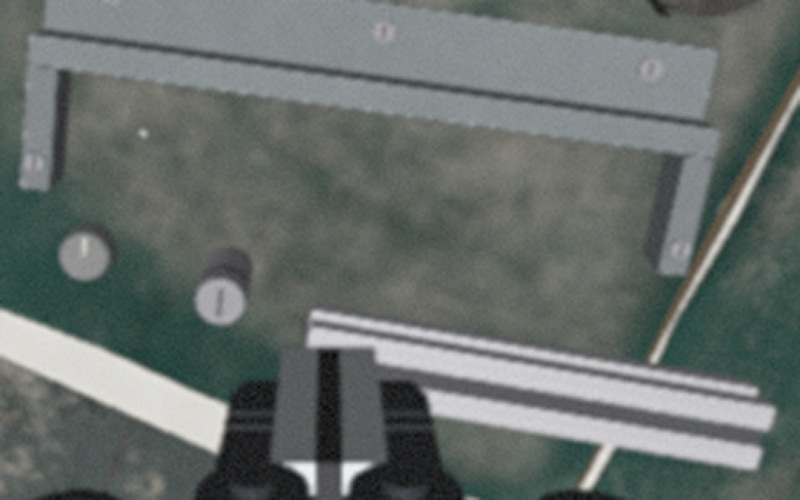

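```bash
cat > m1.py <<'E'
from h import *
d=np.load("w1.npz");C=(d["K"],d["r"],d["t"])
f=lambda p:np.array(p,float)/2.857+[170,135]
def rep(n,P): print(n,P.round(4).tolist())
F=ray(C,f([[65,70],[683,157],[50,188],[660,272]]),.026);rep("inL inR endL endR",F)
print("len",np.linalg.norm(F[0]-F[1]))
yb=(F[0]-F[1])/np.linalg.norm(F[0]-F[1]);xb=np.array([yb[1],-yb[0]])
o=F[0]*135/250+F[1]*115/250
print("bay",o,"yaw y",np.arctan2(*yb[::-1]),"xb",xb)
tob=lambda P:np.c_[(P-o)@xb,(P-o)@yb]
rep("cheek ends b",tob(F[2:]))
for n,p,z in(("post",[220,301],.045),("knob",[85,254],.016)):
    P=ray(C,f(p),z);rep(n,P);rep(" b",tob(P))
P=ray(C,f([[310,325],[775,408],[760,470]]),.03);rep("prof FL FR NR",P);rep(" b",tob(P))
Ct=cam("top");g=lambda p:np.array(p,float)/3.6+[80,160]
rep("top fence b",tob(ray(Ct,g([[222,215],[577,127]]),.026)))
rep("top prof b FL FR NR NL",tob(ray(Ct,g([[406,308],[698,249],[707,290],[415,350]]),.03)))
rep("top post b",tob(ray(Ct,g([345,303]),.045)))
E
python3 m1.py
```

```text
inL inR endL endR [[0.5558, 0.5571], [0.6199, 0.3194], [0.5085, 0.547], [0.5736, 0.305]]
len 0.24619421063982655
bay [0.5852767  0.44776184] yaw y 1.8343962911438685 xb [0.96545824 0.26055785]
cheek ends b [[-0.0482, 0.1158], [-0.0485, -0.1348]]
post [[0.4979, 0.4672]]
 b [[-0.0793, 0.0415]]
knob [[0.4839, 0.5257]]
 b [[-0.0776, 0.1017]]
prof FL FR NR [[0.497, 0.4285], [0.5399, 0.2337], [0.5119, 0.225]]
 b [[-0.0903, 0.0044], [-0.0996, -0.1949], [-0.1289, -0.1959]]
top fence b [[-0.0014, 0.1091], [-0.0021, -0.1378]]
top prof b FL FR NR NL [[-0.0936, 0.0022], [-0.1034, -0.1968], [-0.1315, -0.1959], [-0.1224, 0.0027]]
top post b [[-0.082, 0.0381]]
```

```bash
python3 -m pendant '[-0.04,-0.02,0,-0.1,-0.08,-0.04,0,-0.2,-0.11,-0.055,-0.01,-0.24,-0.127,-0.061,-0.04,-0.24,-0.127,-0.061,-0.08,-0.24,-0.127,-0.061,-0.12,-0.24,-0.127,-0.061,-0.16,-0.24,-0.127,-0.061,-0.19,-0.24,-0.127,-0.061,-0.22,-0.24,-0.127,-0.061,-0.235,-0.24]'
python3 -m pendant '[0,0,-0.012,0,0,0,-0.025,0,0,0,-0.036,0,0,0,-0.036,0]'
python3 - <<'E'
from h import *
im=get_image("top")[160:290,80:300];cv2.imwrite("pics/t2.png",cv2.resize(im,None,fx=3.6,fy=3.6,interpolation=cv2.INTER_CUBIC));print(get_obs()["time_s"])
E
```

```text
time_s: 3.48
ee_pos: [0.4538, 0.3905, 0.0513]
tool_rot: [0.997, 0.081, -0.001, -0.0]
contact_force: [-1.0, 0.5, -0.6]
opening: -0.0001
time_s: 3.82
ee_pos: [0.4531, 0.389, 0.0136]
tool_rot: [0.997, 0.081, -0.003, 0.001]
contact_force: [-0.4, -1.3, -0.5]
opening: -0.0002
3.8667
```

View pics/t2.png

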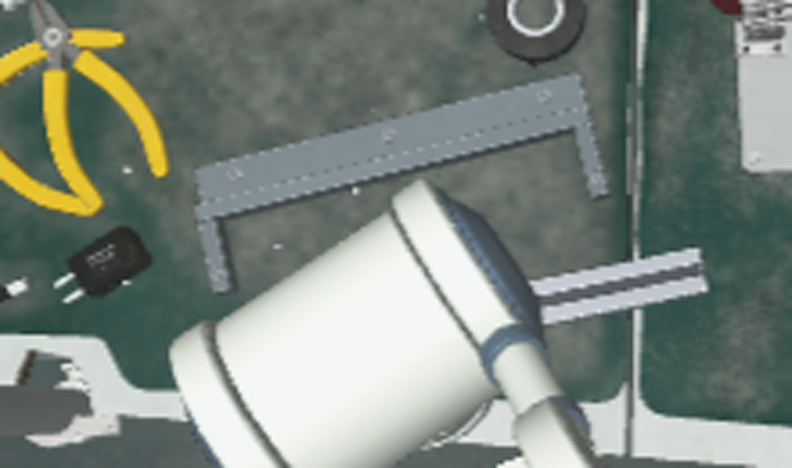

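Nothing has been disturbed (forces around 1 N), but the arm hides the left end from the top camera. Now I'll push the left end in along the bay's x.

```bash
python3 -m pendant '[0.006,0.0015,0,0,0.012,0.003,0,0,0.017,0.0045,0,0,0.022,0.006,0,0,0.027,0.0075,0,-0.05,0.032,0.009,0,-0.1,0.037,0.0105,0,-0.15,0.042,0.0115,0,-0.2,0.0465,0.0125,0,-0.2,0.0465,0.0125,0,-0.2]'
python3 - <<'E'
from h import *
C=cam("wrist");im=get_image("wrist");cv2.imwrite("pics/w3.png",im)
np.savez("w3.npz",K=C[0],r=C[1],t=C[2]);print(get_obs()["time_s"])
E
```

```text
time_s: 4.7
ee_pos: [0.5013, 0.4024, 0.0151]
tool_rot: [1.0, -0.019, -0.002, -0.0]
contact_force: [-0.4, 0.2, 0.4]
opening: -0.0003
4.75
```

View pics/w3.png

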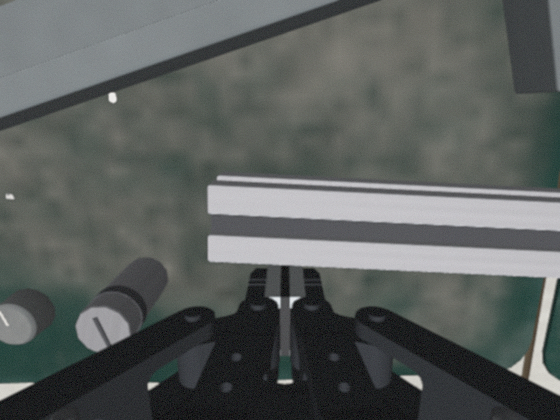

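The profile's left end shows at (208,185)-(208,262), with its edges running right to (560,196) and (560,277). The post top is at (103,330) and still clear of the profile.

```bash
cat > b.py <<'E'
from h import *
o=np.array([.5853,.4478]);xb=np.array([.9655,.2606]);yb=np.array([-.2606,.9655])
def tob(P):P=np.atleast_2d(P);return np.c_[(P-o)@xb,(P-o)@yb]
def tow(B):B=np.atleast_2d(B);return o+B[:,:1]*xb+B[:,1:]*yb
def bar(C,FL,NL,f2,n2):
    P=tob(ray(C,[FL,NL,f2,n2],.03));
    u=((P[0]-P[2])/np.linalg.norm(P[0]-P[2])+(P[1]-P[3])/np.linalg.norm(P[1]-P[3]))
    u/=np.linalg.norm(u);L=(P[0]+P[1])/2;th=np.arctan2(u[0],u[1])
    print("theta deg",np.degrees(th),"left",L*1e3,"centre",(L-.1*u)*1e3,"right",(L-.2*u)*1e3,"width",np.linalg.norm(P[0]-P[1]))
    return L,u
E
python3 - <<'E'
from b import *
d=np.load("w3.npz");C=(d["K"],d["r"],d["t"])
L,u=bar(C,[208,185],[208,262],[560,196],[560,277])
print("post",tob(ray(C,[103,330],.045)),"cheekR end corner",tob(ray(C,[516,92],.0)),"fence foot pts",tob(ray(C,[[0,129],[375,1]],0)))
print("tcp",tob(get_obs()["ee_pos"][:2]), "u yaw world",1.8344-np.arctan2(u[0],u[1]))
E
```

```text
theta deg 19.431331411823532 left [-57.32837683  -3.1927943 ] centre [-90.59606389 -97.49688222] right [-123.86375094 -191.80097014] width 0.029842641164068977
post [[-0.07948692  0.04160115]] cheekR end corner [[-0.04836021 -0.13507334]] fence foot pts [[ 0.00121611  0.07520158]
 [ 0.0013822  -0.08742675]]
tcp [[-0.09346498 -0.02195934]] u yaw world 1.4952592888174812
```

```bash
python3 -m pendant '[0.003,0.001,0,0,0.006,0.002,0,0,0.006,0.002,0,0,-0.01,-0.002,0.002,0,-0.02,-0.004,0.02,0.1,-0.02,-0.004,0.055,0.2,-0.02,-0.03,0.085,0.32,-0.015,-0.07,0.085,0.44,-0.01,-0.11,0.085,0.56,-0.005,-0.15,0.085,0.68]'
python3 -m pendant '[0.015,-0.03,0,0.12,0.015,-0.04,0,0.24,0.015,-0.04,0,0.36,0.015,-0.04,0,0.48,0.015,-0.04,0,0.6,0.015,-0.04,0,0.72,0.015,-0.04,0,0.81,0.015,-0.04,0,0.81]'
python3 - <<'E'
from h import *
C=cam("wrist");im=get_image("wrist");cv2.imwrite("pics/w4.png",im)
np.savez("w4.npz",K=C[0],r=C[1],t=C[2]);o=get_obs();print(o["time_s"],o["ee_pos"],R.from_quat(o["tool_rot"]).as_matrix()[:2,0],o["qpos"])
E
```

```text
time_s: 5.58
ee_pos: [0.4954, 0.2572, 0.1008]
tool_rot: [0.95, 0.311, -0.001, 0.0]
contact_force: [0.9, -0.4, 0.1]
opening: 0.0001
time_s: 6.25
ee_pos: [0.5106, 0.2172, 0.1009]
tool_rot: [0.749, 0.662, -0.0, 0.001]
contact_force: [1.1, 0.2, 0.0]
opening: -0.0001
6.3 [0.51056338 0.21725421 0.10082403] [0.12881898 0.99166663] [ 0.29584452  0.55949333  1.6603961  -0.0023876   0.92168144  0.4264652 ]
```

View pics/w4.png

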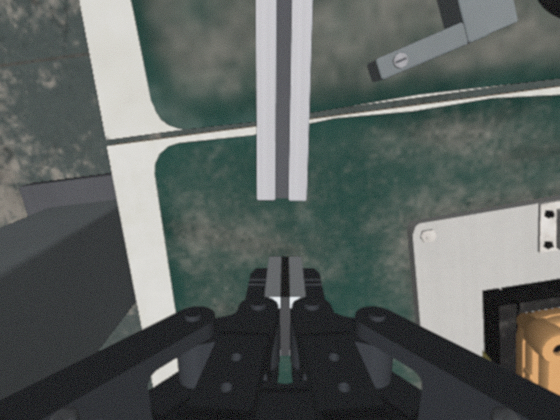

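The right end's corners are at (256,200) and (307,200), with the edges running up to (256,0) and (312,0).

```bash
python3 - <<'E'
from b import *
d=np.load("w4.npz");C=(d["K"],d["r"],d["t"])
P=ray(C,[[256.5,200],[307,200],[257,0],[312,0]],.03);B=tob(P)
u=(B[2]-B[0]);u/=np.linalg.norm(u);v=B[3]-B[1];v/=np.linalg.norm(v)
print(np.degrees([np.arctan2(*u),np.arctan2(*v)]));a=(u+v);a/=np.linalg.norm(a)
r=(B[0]+B[1])/2;print("right",r*1e3,"width",np.linalg.norm(B[0]-B[1]),"centre",(r+.1*a)*1e3,"left",(r+.2*a)*1e3)
t=tob([.51056,.21725])[0];print("tcp",t*1e3,"rel along/lateral mm",(t-r)@a*1e3,(t-r)@[a[1],-a[0]]*1e3)
print("u world",a[0]*xb+a[1]*yb,"n world",a[1]*xb-a[0]*yb,"tool yaw",np.arctan2(.99167,.12882),"u yaw",np.arctan2(*(a[0]*xb+a[1]*yb)[::-1]))
c=r+.1*a+.088*a;print("plan centre",c*1e3,"corner x",(c[0]+.1*a[0]+.015*a[1])*1e3,"post margin",-25-((np.array([-.08,.0415])-c)@[a[1],-a[0]])*1e3)
E
```

```text
[23.4795479 22.5598442]
right [-127.17305487 -187.9249563 ] width 0.030490589971201094 centre [-88.06830097 -95.8879082 ] left [-48.96354707  -3.8508601 ]
tcp [-132.2428   -203.118781] rel along/lateral mm -15.966459107706946 1.2754639947219748
u world [0.13770785 0.99052469] n world [ 0.99052469 -0.13770785] tool yaw 1.4416176123156679 u yaw 1.4326566151252473
plan centre [-53.65611754 -14.89530587] corner x -0.74580642807681 post margin 21.299377340813322
```

```bash
python3 -m pendant '[-0.001,0,-0.03,0,-0.001,0,-0.06,-0.01,-0.001,0,-0.087,-0.01,-0.001,0,-0.087,-0.01]'
python3 -m pendant '[0.001,0.005,0,0,0.0015,0.012,0,0,0.0025,0.019,0,0,0.0035,0.026,0,0,0.0045,0.033,0,0,0.0055,0.04,0,0,0.0065,0.047,0,0,0.0075,0.054,0,0,0.0075,0.054,0,0]'
cat >> b.py <<'E'
def snap(name):
    C=cam("wrist");im=get_image("wrist");cv2.imwrite(f"pics/{name}.png",im);np.savez(f"{name}.npz",K=C[0],r=C[1],t=C[2])
    o_=get_obs();t=tob(o_["ee_pos"][:2])[0];m=R.from_quat(o_["tool_rot"]).as_matrix()
    print("t",o_["time_s"],"tcp bay mm",(t*1e3).round(1),"z",o_["ee_pos"][2].round(4),"tool yaw",np.arctan2(m[1,0],m[0,0]).round(3),"F",o_["contact_force"].round(1))
    return C,im
E
python3 - <<'E'
from b import *
C,im=snap("w5")
g=im.min(2)
for r in (20,60,100,140,180,210,230,245):
    x=np.where(g[r,150:420]>120)[0]+150; print(r,(x.min(),x.max(),len(x)) if len(x) else None)
E
```

```text
time_s: 6.63
ee_pos: [0.5073, 0.2165, 0.01]
tool_rot: [0.756, 0.655, -0.003, -0.0]
contact_force: [-2.0, -0.5, -0.8]
opening: -0.0001
time_s: 7.38
ee_pos: [0.5153, 0.2721, 0.0102]
tool_rot: [0.756, 0.655, -0.002, -0.0]
contact_force: [-0.2, 0.2, -0.9]
opening: -0.0002
t 7.4333 tcp bay mm [-113.8 -151.9] z 0.0101 tool yaw 1.429 F [ 0.1 -0.  -0.1]
20 (np.int64(239), np.int64(337), 72)
60 (np.int64(240), np.int64(335), 71)
100 (np.int64(241), np.int64(334), 70)
140 (np.int64(243), np.int64(332), 66)
180 (np.int64(244), np.int64(331), 65)
210 (np.int64(245), np.int64(329), 62)
230 (np.int64(245), np.int64(328), 62)
245 (np.int64(246), np.int64(379), 94)
```

```bash
cat >> b.py <<'E'
def end_fit(C,Lp,Rp,half=.0115):
    """Lp,Rp: pixel pairs (near-face edge, far-face edge) up the bar; end assumed at finger face"""
    A=tob(ray(C,Lp,.03));B=tob(ray(C,Rp,.03))
    f=lambda Q:(Q[1]-Q[0])/np.linalg.norm(Q[1]-Q[0])
    print("th",np.degrees(np.arctan2(*f(A))),np.degrees(np.arctan2(*f(B))))
    u=f(A)+f(B);u/=np.linalg.norm(u);n=np.array([u[1],-u[0]])
    lat=((A@n).mean()+(B@n).mean())/2;t=tob(get_obs()["ee_pos"][:2])[0]
    r=n*lat+u*(t@u+half);c=r+.1*u;rep(c,u);print("width",((B-A)@n).mean(),"finger lateral off mm",((t@n)-lat)*1e3)
    return c,u
def rep(c,u):
    n=np.array([u[1],-u[0]])
    print("theta",np.degrees(np.arctan2(*u)).round(1),"centre",(c*1e3).round(1),"left far corner",((c+.1*u+.015*n)*1e3).round(1),"right",((c-.1*u)*1e3).round(1),"post margin",(-25-((np.array([-.08,.0415])-c)@n)*1e3).round(1),
     "uW",(u[0]*xb+u[1]*yb).round(3))
E
python3 - <<'E'
from b import *
d=np.load("w5.npz");C=(d["K"],d["r"],d["t"])
end_fit(C,[[245,230],[239,20]],[[328.5,230],[337.5,20]])
E
```

```text
th 23.386179059589168 23.65346194403784
theta 23.5 centre [-68.  -50.2] left far corner [-14.4  35.5] right [-107.9 -141.9] post margin 22.6 uW [0.146 0.989]
width 0.029863068250009353 finger lateral off mm -1.3422853582892857
```

```bash
python3 -m pendant '[0.001,0.007,0,0,0.002,0.014,0,0,0.003,0.021,0,0,0.003,0.021,0,0]'
python3 - <<'E'
from b import *
C,im=snap("w6")
g=im.min(2)
for r in (20,60,100,140,180,210,230):
    x=np.where(g[r,150:360]>120)[0]+150; print(r,(x.min(),x.max(),len(x)) if len(x) else None)
def col(r): x=np.where(g[r,150:360]>120)[0]+150;return [x.min(),r],[x.max(),r]
a,b_=col(220),col(100)
end_fit(C,[a[0],b_[0]],[a[1],b_[1]])
E
```

```text
time_s: 7.77
ee_pos: [0.5184, 0.2939, 0.01]
tool_rot: [0.755, 0.655, -0.002, -0.0]
contact_force: [0.0, 0.3, -0.6]
opening: 0.0002
t 7.8167 tcp bay mm [-105.  -131.7] z 0.01 tool yaw 1.43 F [-0.1 -1.4 -0.6]
20 (np.int64(239), np.int64(337), 72)
60 (np.int64(241), np.int64(335), 70)
100 (np.int64(242), np.int64(334), 68)
140 (np.int64(243), np.int64(332), 66)
180 (np.int64(244), np.int64(331), 64)
210 (np.int64(245), np.int64(330), 63)
230 (np.int64(245), np.int64(329), 63)
th 23.532858789703546 23.554616925677205
theta 23.5 centre [-59.2 -30. ] left far corner [-5.5 55.7] right [ -99.2 -121.7] post margin 22.6 uW [0.147 0.989]
width 0.02961240483272091 finger lateral off mm -1.3247182359261631
```

```bash
python3 -m pendant '[-0.002,-0.012,0,0,-0.002,-0.012,0.03,0,-0.002,-0.012,0.065,0,-0.016,0.01,0.065,0,-0.031,0.041,0.065,0,-0.031,0.041,0.065,0,-0.031,0.041,0.035,0,-0.031,0.041,0.004,0,-0.031,0.041,0.004,0]'
python3 -m pendant '[0.006,-0.001,0,0,0.012,-0.002,0,0,0.017,-0.0025,0,0,0.022,-0.003,0,0.05,0.028,-0.004,0,0.1,0.028,-0.004,0,0.1]'
python3 - <<'E'
from b import *
snap("w7")
E
```

```text
time_s: 8.57
ee_pos: [0.4846, 0.3323, 0.0098]
tool_rot: [0.755, 0.655, -0.005, -0.001]
contact_force: [-1.7, -1.5, -0.8]
opening: 0.0001
time_s: 9.07
ee_pos: [0.515, 0.3284, 0.0113]
tool_rot: [0.721, 0.693, -0.004, -0.0]
contact_force: [-0.4, 0.2, -0.2]
opening: -0.0002
t 9.1167 tcp bay mm [-99.7 -96.7] z 0.0111 tool yaw 1.528 F [-1.1 -0.6 -0.2]
```

View pics/w7.png

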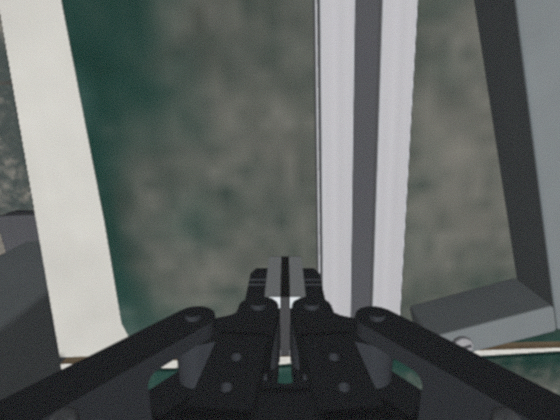

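The profile's top face runs from (320,0)-(417,0) down to (321,230)-(405,230). The right cheek's end is at the lower right, about (412,310), and the profile has turned as planned.

```bash
python3 - <<'E'
from b import *
d=np.load("w7.npz");C=(d["K"],d["r"],d["t"])
im=cv2.imread("pics/w7.png");g=im.min(2)
for r in(20,120,220): x=np.where(g[r,300:450]>140)[0]+300;print(r,x.min(),x.max(),g[r,312:326])
A=tob(ray(C,[[321,220],[320,20]],.03));B=tob(ray(C,[[405.5,220],[416,20]],.03))
f=lambda Q:(Q[1]-Q[0])/np.linalg.norm(Q[1]-Q[0])
print(np.degrees([np.arctan2(*f(A)),np.arctan2(*f(B))]))
u=f(A)+f(B);u/=np.linalg.norm(u);n=np.array([u[1],-u[0]]);lat=((A@n).mean()+(B@n).mean())/2
print("width",((B-A)@n).mean(),"axis n-offset",lat,"axis x at y=-30,0,60:",[(lat+u[0]*y)/u[1]*1e3 for y in(-.03,0,.06)])
E
```

```text
20 315 416 [ 85  80 100 148 156 123  87 109 156 185 189 194 190 187]
120 317 411 [ 93  92  86  97 133 161 136  96 110 153 187 187 191 191]
220 318 404 [ 93  89  87  84  87 122 155 140 100 111 158 185 189 185]
[15.49074383 14.95515293]
width 0.02969404870510737 axis n-offset -0.04031640680637154 axis x at y=-30,0,60: [np.float64(-49.94621965824248), np.float64(-41.78249593420001), np.float64(-25.45504848611506)]
```

```bash
python3 -m pendant '[-0.012,0,0.003,0.04,-0.012,0,0.035,0.04,-0.012,0,0.065,0.04,0.005,-0.025,0.065,0.04,0.03,-0.043,0.065,0.04,0.03,-0.043,0.065,0.04,0.03,-0.043,0.035,0.04,0.03,-0.043,0.003,0.04,0.03,-0.043,0.003,0.04]'
python3 -m pendant '[0,0.006,0,0,0,0.012,0,0,0,0.018,0,0,0,0.023,0,0,0,0.028,0,0,0,0.033,0,0,0,0.033,0,0]'
python3 - <<'E'
from b import *
C,im=snap("w8")
g=im.min(2)
def col(r): x=np.where(g[r,200:370]>140)[0]+200;print(r,x.min(),x.max(),len(x));return [x.min(),r],[x.max(),r]
a,b_=col(220),col(60);col(140)
end_fit(C,[a[0],b_[0]],[a[1],b_[1]])
E
```

```text
time_s: 9.87
ee_pos: [0.542, 0.2842, 0.0103]
tool_rot: [0.709, 0.705, -0.007, -0.001]
contact_force: [-2.8, -0.3, -1.3]
opening: -0.0001
time_s: 10.45
ee_pos: [0.5423, 0.3185, 0.0109]
tool_rot: [0.709, 0.706, -0.006, -0.001]
contact_force: [0.3, 0.5, -0.2]
opening: 0.0001
t 10.5 tcp bay mm [ -75.5 -114. ] z 0.0107 tool yaw 1.566 F [-0.7 -0.2 -0.1]
220 250 332 60
60 245 339 68
140 248 335 63
th 15.150365106999061 15.654502597641118
theta 15.4 centre [-42.9  -7.4] left far corner [-1.8 85.1] right [ -69.4 -103.8] post margin 23.8 uW [0.005 1.   ]
width 0.029312418328232236 finger lateral off mm -3.1569472269334584
```

```bash
python3 -m pendant '[0,-0.01,0.003,0,0,-0.01,0.035,0,0,-0.01,0.065,0,-0.015,0.015,0.065,0,-0.034,0.041,0.065,0,-0.034,0.041,0.065,0,-0.034,0.041,0.035,0,-0.034,0.041,0.002,0,-0.034,0.041,0.002,0]'
python3 -m pendant '[0.005,0.001,0,0,0.01,0.0015,0,0.03,0.015,0.002,0,0.06,0.02,0.003,0,0.09,0.025,0.0035,0,0.12,0.03,0.004,0,0.15,0.035,0.005,0,0.18,0.04,0.006,0,0.2,0.042,0.006,0,0.2]'
python3 - <<'E'
from b import *
snap("w9")
E
```

```text
time_s: 11.25
ee_pos: [0.5054, 0.3569, 0.0082]
tool_rot: [0.709, 0.705, -0.01, -0.002]
contact_force: [-3.1, -1.8, -0.9]
opening: 0.0002
time_s: 12.0
ee_pos: [0.5488, 0.363, 0.0097]
tool_rot: [0.635, 0.773, -0.009, -0.001]
contact_force: [-2.5, -0.8, 1.9]
opening: 0.0
t 12.05 tcp bay mm [-57.4 -72.4] z 0.0094 tool yaw 1.765 F [-0.2  0.3  0.6]
```

View pics/w9.png

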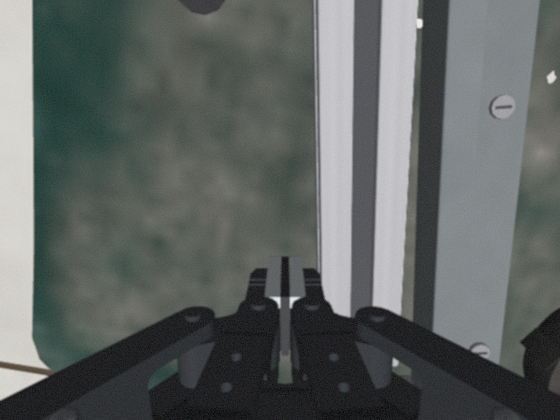

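The profile, with edges at about 320 and 414, is nearly parallel to the fence foot at 420-437. A gap of several mm remains.

```bash
cat >> b.py <<'E'
def axis(name,rows=(20,200),lo=300,hi=430):
    d=np.load(name+".npz");C=(d["K"],d["r"],d["t"]);g=cv2.imread(f"pics/{name}.png").min(2)
    A=[];B=[]
    for r in rows:
        x=np.where((g[r,lo:hi]>165))[0]+lo;A.append([x.min()-.5,r]);B.append([x.max()+.5,r])
    print(A,B);A=tob(ray(C,A,.03));B=tob(ray(C,B,.03))
    f=lambda Q:(Q[0]-Q[1])/np.linalg.norm(Q[1]-Q[0])
    u=f(A)+f(B);u/=np.linalg.norm(u);n=np.array([u[1],-u[0]])
    print("th",np.degrees([np.arctan2(*f(A)),np.arctan2(*f(B))]),"width",((B-A)@n).mean(),"mid pts",((A+B)/2*1e3).round(1).tolist(),"far edge",(B*1e3).round(1).tolist())
E
python3 -c "
from b import *
axis('w9',(60,200))"
```

```text
[[np.float64(319.5), 60], [np.float64(320.5), 200]] [[np.float64(413.5), 60], [np.float64(406.5), 200]]
th [1.87837703 1.2485661 ] width 0.029246984270285215 mid pts [[-25.5, 9.5], [-26.8, -35.3]] far edge [[-11.1, 8.5], [-12.0, -36.2]]
```

```bash
python3 -m pendant '[-0.008,-0.002,0,0.06,-0.016,0.029,0,0.06,-0.0244,0.0597,0,0.06,-0.0244,0.0597,0,0.06,-0.018,0.061,0,0.06,-0.012,0.063,0,0.06,-0.0095,0.0635,0,0.06,-0.0075,0.064,0,0.06,-0.0065,0.0645,0,0.06,-0.0065,0.0645,0,0.06]'
python3 - <<'E'
from b import *
snap("w10");axis('w10',(60,200))
E
```

```text
time_s: 12.88
ee_pos: [0.5426, 0.4268, 0.0094]
tool_rot: [0.612, 0.791, -0.009, -0.001]
contact_force: [-1.2, -0.5, 0.3]
opening: 0.0001
t 12.9333 tcp bay mm [-46.7  -9. ] z 0.0094 tool yaw 1.825 F [ 0.1 -0.9  0.7]
[[np.float64(330.5), 60], [np.float64(325.5), 200]] [[np.float64(425.5), 60], [np.float64(411.5), 200]]
th [0.72567408 0.47710587] width 0.029314807549207587 mid pts [[-16.1, 74.3], [-16.6, 29.6]] far edge [[-1.5, 74.1], [-1.9, 29.6]]
```

```bash
python3 -m pendant '[0.001,0.0003,0,0,0.002,0.0006,0,0,0.003,0.0008,0,0,0.003,0.0008,0,0]'
python3 -m pendant '[0.001,0.0003,0,0,0.002,0.0006,0,0,0.002,0.0006,0,0]'
```

```text
time_s: 13.27
ee_pos: [0.5452, 0.4275, 0.0093]
tool_rot: [0.612, 0.791, -0.01, -0.001]
contact_force: [-5.2, -3.4, 3.7]
opening: 0.0
time_s: 13.52
ee_pos: [0.5454, 0.4275, 0.0092]
tool_rot: [0.612, 0.791, -0.012, -0.002]
contact_force: [-14.5, -4.6, 12.2]
opening: 0.0002
```

```bash
python3 -m pendant '[-0.004,-0.001,0,0,-0.012,-0.003,0,0,-0.015,-0.004,0.01,0,-0.015,-0.004,0.04,0,-0.015,-0.004,0.08,-0.1,-0.015,-0.004,0.12,-0.2,-0.015,-0.004,0.16,-0.32,-0.005,0,0.2,-0.44,0.01,0.01,0.23,-0.56,0.02,0.015,0.26,-0.68]'
python3 -m pendant '[0.01,0,0.02,-0.12,0.02,0.01,0.03,-0.24,0.02,0.01,0.03,-0.36,0.02,0.01,0.03,-0.48,0.02,0.01,0.03,-0.6,0.02,0.01,0.03,-0.72,0.02,0.01,0.03,-0.84,0.02,0.01,0.03,-0.84]'
python3 - <<'E'
from b import *
C,im=snap("w11");cv2.imwrite("pics/w11c.png",cv2.resize(im[90:300,120:470],None,fx=2.28,fy=2.28,interpolation=cv2.INTER_CUBIC))
E
```

```text
time_s: 14.35
ee_pos: [0.566, 0.443, 0.273]
tool_rot: [0.842, 0.539, -0.009, -0.005]
contact_force: [0.1, 0.7, -0.9]
opening: -0.0002
time_s: 15.02
ee_pos: [0.5859, 0.4529, 0.3038]
tool_rot: [0.989, 0.146, -0.005, -0.009]
contact_force: [-0.6, 0.0, 0.2]
opening: -0.0
t 15.0667 tcp bay mm [1.9 4.8] z 0.3037 tool yaw 0.301 F [ 0.2  0.4 -0.1]
```

View pics/w11c.png

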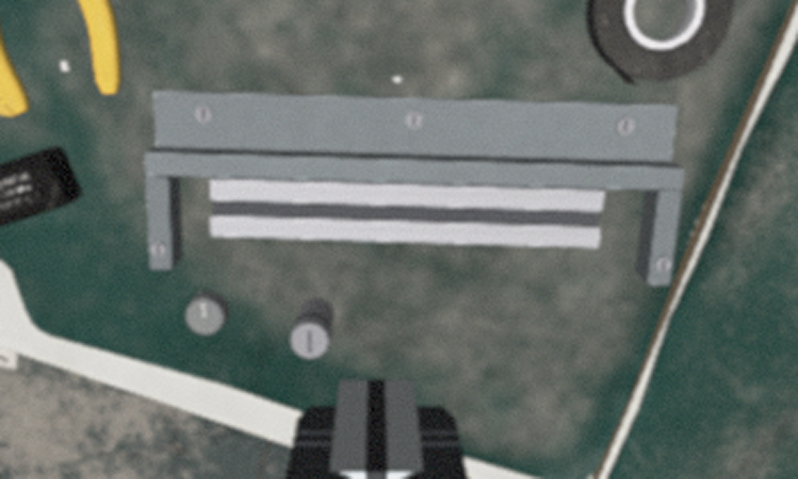

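The crop shows the profile from (210,180) to (603,247), lying along the fence between the cheeks. The post and the knob cap are where they were. I'll check the numbers.

```bash
python3 - <<'E'
from b import *
d=np.load("w11.npz");C=(d["K"],d["r"],d["t"]);f=lambda p:np.array(p,float)/2.28+[120,90]
print("far L,R, near L,R",(tob(ray(C,f([[210,180],[603,190],[210,237],[600,247]]),.03))*1e3).round(1).tolist())
print("fence inner",(tob(ray(C,f([[178,177],[645,190]]),.026))*1e3).round(1).tolist())
print("knob",(tob(ray(C,f([205,315]),.016))*1e3).round(1),"post",(tob(ray(C,f([309,341]),.045))*1e3).round(1))
im=get_image("top");a=cv2.imread("pics/top0.png");D=cv2.absdiff(im,a).max(2)
m=(cv2.medianBlur(D,5)>40).astype(np.uint8);n,l,s,c=cv2.connectedComponentsWithStats(m)
print([x.tolist() for x in s[1:] if x[4]>15])
E
```

```text
far L,R, near L,R [[-0.6, 93.9], [0.8, -104.4], [-30.2, 94.7], [-28.7, -106.0]]
fence inner [[-0.2, 111.1], [0.8, -126.7]]
knob [[-77.8 101.7]] post [[-79.9  41.7]]
[[110, 54, 31, 41, 440], [96, 56, 6, 7, 29], [0, 64, 560, 356, 42123], [83, 87, 8, 5, 25], [149, 100, 6, 12, 44], [4, 158, 8, 9, 26], [131, 184, 7, 5, 16], [206, 198, 23, 9, 97], [211, 206, 19, 8, 81]]
```

```bash
python3 -c "
from bench import *
print(close_job())"
```

```text
the job is handed in; nothing more can be done
None
```

The profile now lies flat along the back fence between the two cheeks, and I handed the job in at about 15 s of the 64 s allowed.

**What I did:** With the fingers shut, I swung the left end to about 23° and pushed on the right end face to drive the left end in behind the post. I then swung the right end in, in two steps, and pressed the middle against the fence until the force rose to about 15 N sideways. Only the fingertips pushed, with the profile on the bench throughout.

**Last checks:**
- **Position:** In the last wrist picture, the profile's far edge is 0.6 mm short of the fence plane at the left end and reads 0.8 mm past it at the right. The fence edge itself measures the same there, so it is flush within the 2 mm calibration. The profile's middle is about 5 mm to the right of the bay's origin, leaving roughly 20 mm or more to the left cheek and 30 mm to the right.
- **Bystanders:** `knob_cap_2` is still where it was (-77.8, 101.7 mm against -77.6, 101.7 before), and the robot was touching nothing.
- **Less certain:** Comparing the top view before and after told me little, because the arm covered much of it. I did not re-measure the items on the right side, but the arm only worked well away from them.
- **Downward force:** During the final press the wrist also read about 12 N vertically, which went away when I backed off.

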